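# Seat the reamer insert of a citrus press

## Robot

A 7-joint arm with a two-finger parallel gripper is mounted at the origin on a cart in front of the work surface, level with it; the furniture and walls round the work are solid. World frame = base frame: x ahead of the robot, y to its left, z up, the work surface at z = 0. Lengths are in mm, angles in rad, forces in N, time in s.
With the tool pointing down it reaches from about 400 to 925 mm from the base axis. Payload 4.1 kg.
Tool frame: the origin (TCP) lies on the centre line of the jaws, within the pads' length; the fingertips stand ctrl.finger_overhang ahead of it and the grasp point (between the pads) lies 5 mm behind it (ctrl.finger_overhang is the distance from the TCP to the fingertips, in mm); z points along the fingers, y is the line along which they close (so a half turn about z gives the same grasp; the last joint's range is limited). The gripper opens to 85 mm and grips with 20 to 120 N. Pads are 22 mm wide; open, the fingers measure 114 mm over their backs; the gripper's body (76 mm by 85 mm) begins 54 mm behind the grasp point. The pads swing forward as they close: fully open they stand 13 mm farther back than shut.
Start: joints at [-1.333, 0.398, 0.045, 1.537, -0.019, 1.207, -0.051], TCP at [214.784, 613.522, 245.347] pointing down, gripper open.
Joint ranges: [-2.82, 2.82], [-0.49, 2.23], [-1.37, 1.46], [0, 2.46], [-1.36, 4.5], [0.23, 2], [-2.94, 2.94]. Speed limits (rad/s): [2.57, 2.57, 3.14, 3.14, 3.14, 3.14, 3.14].

## Interface

Orientations are given as a rotation vector (axis times angle).
In Python, from cell import ctrl, vision, monitor gives the robot as it stands (ctrl), with the cameras (vision) and the readings (monitor).
- The arm moves only by the shell command python3 shift.py 'ROWS' [FORCE]. ROWS is one flat JSON list of numbers that holds 1 to 8 rows one after another, with no inner brackets; each row has 7 numbers: a rotation vector rx, ry, rz in normalised numbers (1 is pi rad), then dx, dy, dz in shares of the most that a row can go, 1 being 62.5 mm, then the finger opening in mm; each row shifts and turns the commanded pose from where the row before left it, along the tool's axes as they then stand; what a row does not reach is not made up. A row lasts 1/8 s, in which the tool goes at most 62.5 mm and 0.188 rad, less where a joint would pass 70% of its speed; a pose out of reach is approached as far as the arm can. The fingers move at their own pace and stop on an object; FORCE is the grip in N (left out, the last holds). Time passes only in rows, so rows that do not move let the fingers close. It prints the time, the measured TCP pose, the force, the opening and the grip force at its end. No shift or turn number may pass 1 either way. Input that does not fit is refused with a message, and nothing moves.
- monitor.sense(): the state, without advancing time (a new reading comes with each control period).
- vision.read_camera(name): name is "scene" or "top" or "wrist"; returns the picture (400x640x3 uint8, red, green, blue); there is no depth.
- vision.camera_model(name): a dict with "vertical_fov" (degrees; the focal length in pixels is half the picture's height over the tangent of half this angle, whatever the lens; pixels are square), "cx", "cy" (the principal point, pixels), "world_to_cam" (4x4, takes a point from world to camera coordinates). Camera axes: x right, y down, z forward; pixel columns grow to the right and rows downward; lengths in mm; the calibration is good to about 2 mm. A picture is of the moment at which its call begins: read the wrist's pose just before it. camera_model takes no time and is no camera call; for the wrist camera it gives the pose at the moment of the call.
- ctrl.close_job(): hands the job in; it is judged then, once.
The state is a dict: "time": time; "qpos": joint angles; "qvel": joint speeds; "tau": joint torques, N m; "eef_pos": TCP position; "ee_rot": TCP orientation; "contact_force": force on the tool from outside, world axes, zero at the start; "torque": the same for the moment, N m; "finger_gap": finger opening in mm; "grip_force": force on a finger pad.
Only numpy, scipy, OpenCV 4.12 (cv2) and the standard library are available. Lean on these libraries where they do the work, as an engineer would, in place of code of your own. Each camera call takes 0.05 s, during which the arm holds its last target. There are 200 camera calls.

## Task

The green reamer insert of the citrus press sits cocked on its white juice jug because its notch is not over the jug's locating pin. With the fingertips push the insert round by its black thumb tab, either way, until the notch drops over the pin; then press down on the tip of its cone until it snaps past the catches and sits fully home, flat in the jug, and take the hand away. Only touch and push: do not grip or lift the insert, press gently, and leave the lemons, the cup and the salt shaker where they are.

Things in the scene. Friction and masses are not known exactly. Their poses are not given: they have to be found in the camera images.
- jug: white juice jug of a hand citrus press, 158 mm across, rim 78 mm high, held fast on the worktop by a suction foot: it cannot move. Origin on its axis at the worktop, z up; +x points to its loop handle (reaching 116 mm from the axis, top at 75 mm), -x to its spout. A 16 mm post on the axis centres the insert. Seats at 64 mm; above them four small spring catches, at 45, 135, 225, 315 degrees from +x
- insert: loose green reamer insert, 0.18 kg: strainer plate 132 mm across, 5 mm thick, a cone in the middle (57 mm wide at its foot) and a black thumb tab. Origin: centre of the plate's underside, z up. +x points to the notch (12 mm wide, 12 deep), -x to the tab. Its hollow cone sits over the jug's post, 0.7 mm loose: it turns about the jug's axis either way with 1 to 3 N at the tab
- jug_pin (a point): top of the jug's locating pin: steel, 7 mm thick, just inside the rim at the handle, 61 mm from the jug's axis on its +x side, top 76.5 mm above the worktop. At the start the insert rides cocked on it, origin about 75 mm above the worktop, notch 35 to 180 degrees away on either side
- insert_notch (a point): middle of the insert's notch at the plate's underside, 61 mm from its axis on its +x side. When it meets the pin, the insert drops level onto the catches (origin 74 mm above the worktop) and the pin stops it from turning further
- insert_tab (a point): middle of the top edge of the insert's black thumb tab, across from the notch: an upright flat tab, 5 mm thick in the direction of turning, 18 mm long radially (46 to 64 mm from the insert's axis), its top 29 mm above the plate's underside, 24 mm above the plate. Push on its broad side
- insert_cone (a point): tip of the insert's rounded cone, on its axis, 46 mm above the plate's underside: press here. Some 8 to 12 N snap it past the catches, one side after the other, over 10 mm of travel, then it meets the firm seats: stop at about 15 N. Home, this point is 110 mm above the worktop, the insert's origin 64 mm, and the catches hold it down
- lemon_a: yellow lemon, about 71x53x51 mm, lying on the wooden board to the left; leave it there
- lemon_b: second yellow lemon, about 72x57x58 mm, on the same board; leave it there
- cup: white porcelain cup with a flower pattern, 88x112x58 mm, standing at the right; leave it there. Beyond it stands the tall cupboard, its near corner at x 0.34, y -0.38 m; over the rear of the worktop hangs a wall cabinet, its front at x 0.61, its underside 0.45 m above the worktop: keep the arm clear of both
- salt: salt shaker with a grey cap, 44 mm wide and 90 mm high, at the right, nearer the front edge than the cup; leave it there

How it is judged (in metres and radians):
On the way:
1. the insert is turned so that its notch lies over the locating pin (horizontal distance between insert_notch and jug_pin below 0.006 m), for 0.2 s.
At the end, for the whole second after the job is handed in: The insert's notch is within 6 mm of the pin seen from above, its underside is no more than 2 mm above the jug's seats (origin less than 66 mm above the jug's), it lies level within 0.03 rad and is at rest (horizontal distance between insert_notch and jug_pin below 0.006 m and z of insert in the frame of jug below 0.066 m and angle between insert's own z axis and vertical below 0.03 rad and linear speed of insert below 0.02 m/s); the robot touches nothing.
It fails at once if the insert is lifted off its centre post (z of insert in the frame of jug above 0.088 m).
It fails at once if the insert is gripped, or pressed with more than 38 N (contact force between the fingers and insert above 38 N).
It fails at once if a lemon, the cup or the salt shaker is moved by more than 25 mm (distance of any of lemon_a, lemon_b, cup, salt from where it was at the start of the episode above 0.025 m).
It also fails if it takes over 54 s, if anything falls off the work surface, if the arm or the gripper's body presses on something with over 40 N, if the wrist force passes 120 N, or if a joint passes its speed limit or range.

## Working session

There is one attempt and no reset: what is moved stays moved. The work goes in short steps, Python scripts to look and compute and a shell command to move; the robot and the scene stay as the last step left them, time stands still between calls to the robot, and variables do not carry over. Pictures are saved under pics/ and viewed, at most 10 in all, crops included, and the job is handed in when it is done.

```bash
ls; mkdir -p pics; python3 - <<'E'
from cell import ctrl, vision, monitor
import cv2,numpy as np
print(ctrl.finger_overhang, monitor.sense())
for n in("scene","top"):
    im=vision.read_camera(n); cv2.imwrite(f"pics/{n}0.png",im[:,:,::-1])
    m=vision.camera_model(n); print(n,m["vertical_fov"],m["cx"],m["cy"],np.round(m["world_to_cam"],3).tolist())
E
```

```text
cell.py
pics
shift.py
14.0 {'time': 0.0, 'qpos': array([-1.33298751,  0.39918942,  0.04505231,  1.53787259, -0.01866684,
        1.20692607, -0.05068109]), 'qvel': array([ 1.38511349e-03, -8.98546051e-04, -1.04811496e-03, -1.33155520e-03,
        4.94374276e-04, -9.26077278e-04, -7.79679737e-05]), 'tau': array([ 7.16419381e-04, -4.75110269e+01,  1.36504892e+00, -2.54218787e+01,
        1.17431616e-02,  9.36864613e-03,  8.29114612e-06]), 'eef_pos': array([214.60580382, 612.90241341, 244.26879965]), 'ee_rot': array([-5.26339138e-01, -3.09702586e+00,  3.09174520e-03]), 'contact_force': array([0.29676151, 0.25364342, 0.10771687]), 'torque': array([ 0.03126562,  0.06931626, -0.00494952]), 'grip_force': 0.0, 'finger_gap': 85.13058194005373}
scene 51.08168004013127 315.29328907539343 199.73658496468053 [[0.761, -0.649, 0.015, -365.648], [-0.459, -0.554, -0.694, 323.267], [0.459, 0.521, -0.72, 962.112], [0.0, 0.0, 0.0, 1.0]]
top 53.66957926100432 321.51305625091857 206.40604619317747 [[0.008, -1.0, -0.021, 15.436], [-0.991, -0.005, -0.134, 507.327], [0.134, 0.022, -0.991, 1067.79], [0.0, 0.0, 0.0, 1.0]]
```

View pics/scene0.png

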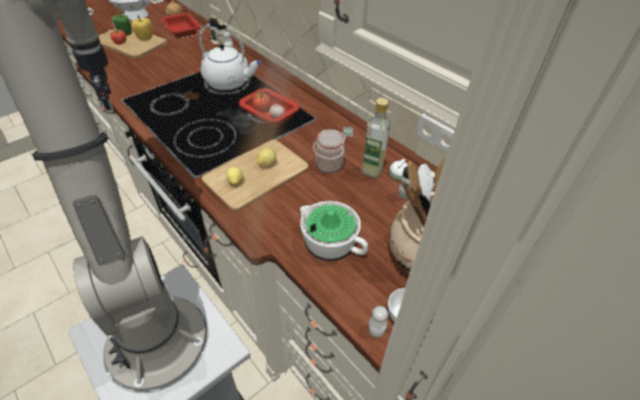

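View pics/top0.png

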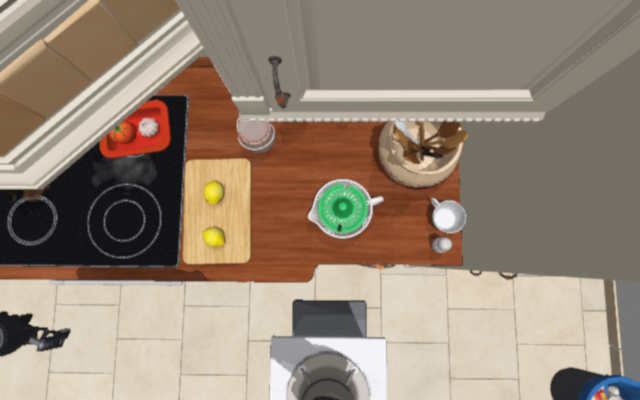

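The top view shows the jug at about (343,209), its handle at (380,201) and its spout at (311,215). The black tab is at about (339,228), on the near side. Next I'll measure these more exactly.

```bash
cat > h.py <<'E'
import cv2,numpy as np
from cell import ctrl, vision, monitor
def ray(m,u,v):
    f=200/np.tan(np.radians(m["vertical_fov"]/2)); T=np.array(m["world_to_cam"]); R=T[:3,:3]
    return -R.T@T[:3,3], R.T@np.array([(u-m["cx"])/f,(v-m["cy"])/f,1])
def onz(m,u,v,z):
    c,d=ray(m,u,v); return c+d*(z-c[2])/d[2]
def proj(m,p):
    f=200/np.tan(np.radians(m["vertical_fov"]/2)); q=np.array(m["world_to_cam"])@np.r_[p,1]
    return m["cx"]+f*q[0]/q[2], m["cy"]+f*q[1]/q[2]
def green(im):
    h=cv2.cvtColor(im,cv2.COLOR_RGB2HSV); return cv2.inRange(h,(60,110,40),(90,255,255))
E
python3 - <<'E'
from h import *
for n,z,tz in(("top",79,100),("scene",79,100)):
    im=cv2.imread(f"pics/{n}0.png")[:,:,::-1].copy(); m=vision.camera_model(n)
    g=green(im); cs,_=cv2.findContours(g,0,2); c=max(cs,key=cv2.contourArea); 
    e=cv2.fitEllipse(cv2.convexHull(c)); print(n,e,"centre",onz(m,*e[0],z),"edge pts extents",np.ptp([onz(m,*p[0],z) for p in c.astype(float)],axis=0))
    x,y,w,h=cv2.boundingRect(c); mask=np.zeros_like(g); cv2.fillPoly(mask,[cv2.convexHull(c)],255)
    mask=cv2.dilate(mask,np.ones((5,5))); d=(im.max(2)<45)&(mask>0)
    k,l,s,cc=cv2.connectedComponentsWithStats(d.astype(np.uint8))
    for i in range(1,k):
        if s[i,4]>3: print("dark",s[i],cc[i],onz(m,*cc[i],92))
    cv2.imwrite(f"pics/{n}_c.png",cv2.resize(im[y-20:y+h+20,x-20:x+w+40,::-1],None,fx=5,fy=5,interpolation=2)); print("crop off",x-20,y-20)
a=cv2.imread("pics/top_c.png");b=cv2.imread("pics/scene_c.png");print(a.shape,b.shape)
E
```

```text
top ((342.4715270996094, 208.03993225097656), (47.84278869628906, 48.9157600402832), 111.26713562011719) centre [497.0719378  -38.14467536  79.        ] edge pts extents [129.21059208 128.16240975   0.        ]
crop off 298 164
scene ((330.29364013671875, 223.4143829345703), (35.32274627685547, 47.30280685424805), 91.46761322021484) centre [496.73071402 -40.67281721  79.        ] edge pts extents [1.24800974e+02 1.22788614e+02 2.27373675e-13]
dark [311 225   4   5  15] [312.53333333 227.33333333] [444.48336114 -29.20588909  92.        ]
crop off 287 186
(445, 545, 3) (380, 540, 3)
```

View pics/top_c.png

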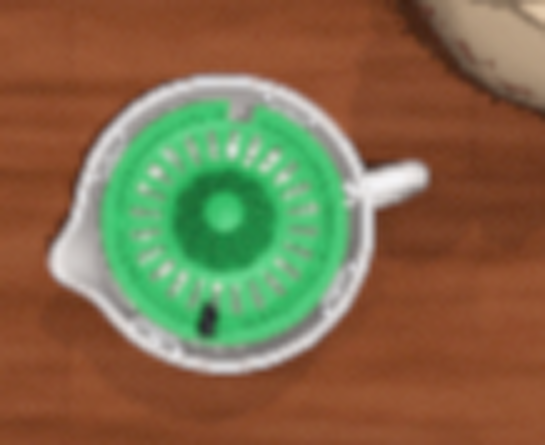

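In the crop, the tab is at (208,320), the notch at (240,112) and the handle end at (425,175). That gives top-image pixels of about (339.6,228), (346,186.4) and (383,199).

```bash
python3 - <<'E'
from h import *
m=vision.camera_model("top"); im=cv2.imread("pics/top0.png")[:,:,::-1].copy()
C=np.array([497,-39.2])
def rep(n,u,v,z):
    p=onz(m,u,v,z)[:2]-C; print(n,p+C,"r",np.hypot(*p),"deg",np.degrees(np.arctan2(p[1],p[0])))
rep("tab",339.6,228,98); rep("notch",346,186.4,78); rep("cone",298+223/5,164+211/5,120)
rep("handle",298+422/5,164+174/5,70); rep("handle in",298+372/5,164+190/5,74); rep("spout",298+57/5,164+255/5,78); rep("pin",298+352/5,164+192/5,76)
# white jug mask, outer
h=cv2.cvtColor(im,cv2.COLOR_RGB2HSV)[180:240,300:385]; 
w=cv2.inRange(h,(0,0,120),(180,45,255)); k,l,s,c=cv2.connectedComponentsWithStats(w); print(s)
ys,xs=np.where(w>0); P=np.array([onz(m,x+300,y+180,76)[:2] for x,y in zip(xs,ys)])-C
r=np.hypot(*P.T); f=P[(r>88)&(r<125)]; a=np.degrees(np.arctan2(f[:,1],f[:,0])); print(np.c_[np.round(f+C),np.round(a),np.round(np.hypot(*f.T))].astype(int).tolist())
s=monitor.sense(); 
from scipy.spatial.transform import Rotation as R
print(R.from_rotvec(s["ee_rot"]).as_matrix().round(3))
E
```

```text
tab [442.1432127  -30.14515118] r 55.59907733500692 deg 170.62707764926574
notch [555.97662418 -47.59787247] r 59.571523914878526 deg -8.104052458869498
cone [496.466153   -37.20038564] r 2.069649784412087 deg 104.94790810261476
handle [ 523.93461811 -145.87964069] r 110.02735746458534 deg -75.83002776347162
handle in [ 514.49810427 -118.49739263] r 81.205049906058 deg -77.55628165204718
spout [477.98931209  50.01931217] r 91.22221176597104 deg 102.02859112149699
pin [ 513.06807872 -107.5893211 ] r 70.25156506247309 deg -76.77815756238323
[[   0    0   85   60 4070]
 [   8    0   76   59 1015]
 [  44   12    1    3    3]
 [  48   13    1    2    2]
 [  51   15    2    2    2]
 [  28   18    2    1    2]
 [  54   19    1    1    1]
 [  30   37    2    2    3]
 [  34   39    1    1    1]
 [  41   41    1    1    1]]
[[531, -136, -71, 103], [531, -139, -71, 105], [528, -123, -70, 89], [528, -125, -70, 91], [528, -128, -71, 94], [528, -131, -71, 97], [528, -133, -72, 99], [528, -136, -72, 102], [528, -139, -73, 104], [528, -141, -73, 107], [528, -144, -74, 109], [525, -123, -71, 88], [52
[... 922 characters left out ...]
128, -82, 89], [492, 49, 93, 88], [489, 49, 95, 88], [486, 51, 97, 91], [486, 49, 97, 88], [484, 54, 98, 94], [484, 51, 98, 91], [484, 49, 99, 89], [481, 54, 100, 94], [481, 51, 100, 92], [481, 49, 100, 89], [478, 54, 101, 95], [478, 51, 102, 92], [478, 49, 102, 90], [476, 54, 103, 95], [476, 51, 103, 93], [476, 48, 104, 90], [473, 54, 105, 96], [473, 51, 105, 94], [473, 48, 105, 91], [473, 46, 106, 88], [470, 54, 106, 97], [470, 51, 107, 94], [470, 48, 107, 92], [470, 46, 108, 89], [467, 51, 108, 95], [467, 48, 109, 92], [467, 46, 109, 90], [465, 48, 110, 93], [465, 46, 111, 91], [465, 43, 111, 88], [462, 43, 113, 89]]
[[-0.944  0.33  -0.   ]
 [ 0.33   0.944 -0.002]
 [-0.    -0.002 -1.   ]]
```

The rows are not in the units I measure in: shifts go in shares of 62.5 mm and turns go in shares of pi rad. I convert before sending: -50 mm is -0.8, -30 mm is -0.48.

```bash
python3 shift.py '[0,0,0,-0.8,-0.48,0,0,0,0,0,-0.8,-0.48,0,0,0,0,0,-0.8,-0.48,0,0,0,0,0,-0.8,-0.48,0,0,0,0,0,-0.8,-0.48,0,0,0,0,0,-0.8,-0.48,0,0,0,0,0,-0.8,-0.48,0,0,0,0,0,0,0,0,0]' 20
```

```text
time: 1.1
eef_pos: [479.2, 293.6, 245.2]
ee_rot: [0.543, 3.092, -0.004]
contact_force: [0.0, 0.4, 0.6]
finger_gap: 0.3
grip_force: 0.0
```

Scaled: -49.5 mm is -0.792, -12.5 mm is -0.2, -0.18 rad is -0.0573.

```bash
python3 shift.py '[0,0,0,-0.2,-0.792,0,0,0,0,0,-0.2,-0.792,0,0,0,0,0,-0.2,-0.792,0,0,0,0,0,-0.2,-0.792,0,0,0,0,0,-0.2,-0.792,0,0,0,0,0,-0.2,-0.792,0,0,0,0,0,-0.2,-0.792,0,0,0,0,-0.0573,0,0,0,0]'; python3 - <<'E'
from h import *
from scipy.spatial.transform import Rotation as R
s=monitor.sense(); print(s["eef_pos"],R.from_rotvec(s["ee_rot"]).as_matrix().round(3).tolist(),s["qpos"].round(2))
im=vision.read_camera("wrist"); cv2.imwrite("pics/w1.png",im[:,:,::-1])
E
```

```text
time: 2.1
eef_pos: [442.9, -59.6, 245.2]
ee_rot: [-0.248, -3.132, 0.0]
contact_force: [0.3, 1.5, -0.6]
finger_gap: -0.0
grip_force: 0.0
[442.86526869 -59.60368273 245.24220227] [[-0.987, 0.158, -0.0], [0.158, 0.987, -0.0], [0.0, -0.0, -1.0]] [-0.46  0.03  0.51  2.01 -0.01  1.11  1.47]
```

View pics/w1.png

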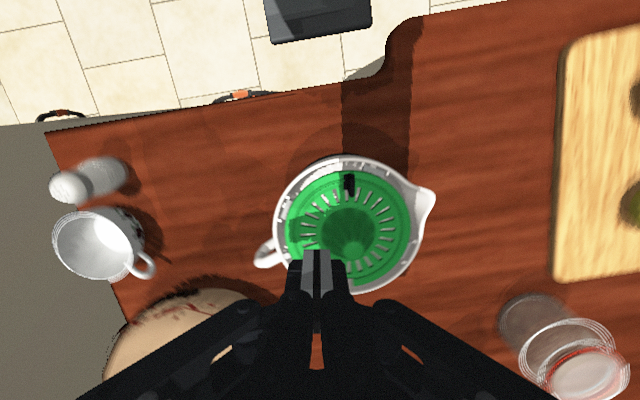

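The wrist view shows the tab at about (349,183), the notch hidden behind the fingers, and the handle at lower left. I'll cross-check the centre and the tab from it.

```bash
python3 - <<'E'
from h import *
m=vision.camera_model("wrist"); im=cv2.imread("pics/w1.png")[:,:,::-1].copy()
d=(im.max(2)<50).astype(np.uint8); d[:165]=0; d[200:]=0; d[:,:330]=0; d[:,370:]=0
ys,xs=np.where(d); print(xs.min(),xs.max(),ys.min(),ys.max())
for v in (ys.min(),ys.max()): print(v,onz(m,xs[ys==v].mean(),v,103), onz(m,xs[ys==v].mean(),v,80))
h=cv2.cvtColor(im,cv2.COLOR_RGB2HSV); g=cv2.inRange(h,(55,100,20),(90,255,255))
c=max(cv2.findContours(g,0,2)[0],key=cv2.contourArea); P=np.array([onz(m,*p[0],80)[:2] for p in c.astype(float)])
# circle from near half (away from fingers)
q=P[P[:,0]<495]; r=np.hypot(*(q-[497,-39]).T); q=q[r>60]; A=np.c_[2*q,np.ones(len(q))]; s=np.linalg.lstsq(A,(q**2).sum(1),rcond=None)[0]; print(len(q),s[:2],np.sqrt(s[2]+s[0]**2+s[1]**2))
E
```

```text
344 354 174 196
174 [431.76834514 -27.21405596 103.        ] [437.88460685 -25.61265687  80.        ]
196 [452.85583392 -27.3453451  103.        ] [460.76096971 -25.75508341  80.        ]
73 [498.464746   -34.62128034] 64.53716239793242
```

Scaled: 50 mm is 0.8, 35 mm is 0.56.

```bash
python3 shift.py '[0,0,0,0,0,0.8,0,0,0,0,0,0,0.8,0,0,0,0,0,0,0.56,0,0,0,0,0,0,0.128,0,0,0,0,0,0,0,0]'; python3 shift.py '[0,0,0,0,0.064,0,0,0,0,0,0,0.064,0,0,0,0,0,0,0.064,0,0,0,0,0,0,0.032,0,0,0,0,0,0,0,0,0]'
```

```text
time: 2.78
eef_pos: [444.3, -55.6, 102.6]
ee_rot: [0.245, 3.132, 0.0]
contact_force: [0.5, 0.2, -0.4]
finger_gap: 0.0
grip_force: 0.0
time: 3.4
eef_pos: [446.1, -42.3, 102.4]
ee_rot: [0.246, 3.132, 0.0]
contact_force: [0.5, -0.4, -0.0]
finger_gap: 0.1
grip_force: 0.0
```

Scaled: 5 mm is 0.08, 1.5 mm is 0.024, 0.1 rad is 0.0318.

```bash
python3 shift.py '[0,0,0.0318,0.032,0.08,0,0,0,0,0.0318,0.032,0.08,0,0,0,0,0.0318,0.024,0.08,0,0,0,0,0.0318,0.024,0.08,0,0,0,0,0,0,0,0,0]'; cat > look.py <<'E'
import sys; from h import *
from scipy.spatial.transform import Rotation as R
s=monitor.sense(); C=np.array([497.3,-37.5]); p=s["eef_pos"][:2]-C; M=R.from_rotvec(s["ee_rot"]).as_matrix()
print("tcp r",np.hypot(*p),"deg",np.degrees(np.arctan2(p[1],p[0])),"toolx deg",np.degrees(np.arctan2(M[1,0],M[0,0])),"rel tool",p@M[:2,:2],"F",s["contact_force"].round(1),"q",s["qpos"].round(2))
if len(sys.argv)>1:
    ims=[]
    im=vision.read_camera("top")[155:255,290:390]; im2=vision.read_camera("scene")[175:275,275:375]
    cv2.imwrite(f"pics/{sys.argv[1]}.png",cv2.resize(np.hstack([im,im2])[:,:,::-1],None,fx=4,fy=4,interpolation=2))
E
python3 look.py a1
```

```text
time: 4.03
eef_pos: [445.3, -21.2, 102.2]
ee_rot: [-0.861, -3.021, 0.0]
contact_force: [-0.1, -0.4, -0.7]
finger_gap: -0.4
grip_force: 0.0
tcp r 54.52264773580082 deg 162.60162507985623 toolx deg 148.20023303505778 rel tool [ 52.80938634 -13.56051223] F [-0.1 -0.4 -0.7] q [-0.54  0.25  0.55  2.17 -0.18  0.77  1.15]
```

View pics/a1.png

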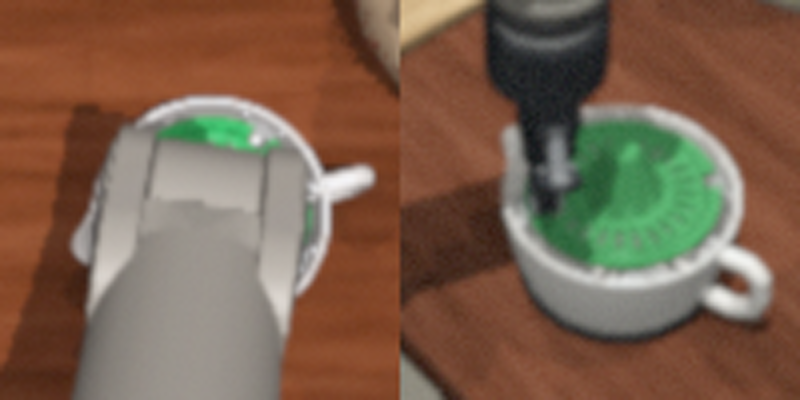

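The insert is turning. The notch now shows in the scene view at crop (712,182), which is scene pixel (353,220.5). I'll keep pushing.

Scaled: 5.2 mm is 0.0832, 1.4 mm is 0.0224, 0.1 rad is 0.0318.

```bash
python3 - <<'E'
from h import *
p=onz(vision.camera_model("scene"),353,220.5,78)[:2]-[497.3,-38.5]; print(np.hypot(*p),np.degrees(np.arctan2(p[1],p[0])))
E
python3 shift.py '[0,0,0.0318,0.0224,0.0832,0,0,0,0,0.0318,0.0224,0.0832,0,0,0,0,0.0318,0.0224,0.0832,0,0,0,0,0.0318,0.0224,0.0832,0,0,0,0,0,0,0,0,0]'; python3 look.py
```

```text
62.97084580966564 -31.400992736119214
time: 4.75
eef_pos: [454.6, -2.1, 102.2]
ee_rot: [-1.443, -2.791, 0.0]
contact_force: [-0.1, -0.2, 0.0]
finger_gap: 0.7
grip_force: 0.0
tcp r 55.44543930844163 deg 140.33691262990158 toolx deg 125.31284155310858 rel tool [ 53.55014819 -14.37283439] F [-0.1 -0.2  0. ] q [-0.63  0.27  0.62  2.15 -0.22  0.78  0.75]
```

Scaled: 4.3 mm is 0.0688, 3.2 mm is 0.0512, 0.08 rad is 0.0255.

```bash
for i in 1; do python3 shift.py '[0,0,0.0255,0.0176,0.0688,0,0,0,0,0.0255,0.0176,0.0688,0,0,0,0,0.0191,0.0128,0.0512,0,0,0,0,0.0127,0.008,0.0336,0,0,0,0,0,0,0,0,0]'; done; python3 look.py a2
```

```text
time: 5.38
eef_pos: [464.9, 7.6, 102.3]
ee_rot: [1.794, 2.579, 0.0]
contact_force: [-0.1, 0.3, -0.1]
finger_gap: 0.0
grip_force: 0.1
tcp r 55.550177526262395 deg 125.74338916043533 toolx deg 110.348511763965 rel tool [ 53.55698954 -14.74690119] F [-0.1  0.3 -0.1] q [-0.68  0.3   0.67  2.13 -0.26  0.79  0.51]
```

View pics/a2.png

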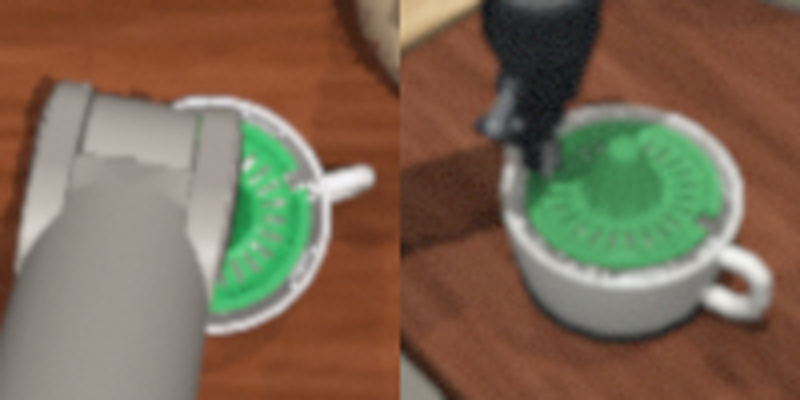

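The notch is now almost at the handle: top crop (298,180), scene crop (710,220). I estimate 7 to 10 degrees are left.

Scaled: 2.2 mm is 0.0352, 1.6 mm is 0.0256, 0.04 rad is 0.0127.

```bash
python3 shift.py '[0,0,0.0127,0.008,0.0352,0,0,0,0,0.0127,0.008,0.0352,0,0,0,0,0.0095,0.0064,0.0256,0,0,0,0,0,0,0,0,0]';  python3 look.py; python3 shift.py '[0,0,0.0095,0.0064,0.0256,0,0,0,0,0,0,0,0,0]'; python3 look.py
```

```text
time: 5.98
eef_pos: [470.4, 11.1, 102.3]
ee_rot: [1.934, 2.475, 0.0]
contact_force: [1.2, 0.5, 0.1]
finger_gap: 0.4
grip_force: 0.1
tcp r 55.50458134873892 deg 118.98413815163919 toolx deg 103.98002576792985 rel tool [ 53.61227617 -14.36948605] F [1.2 0.5 0.1] q [-0.7   0.32  0.69  2.12 -0.28  0.8   0.41]
time: 6.22
eef_pos: [471.7, 11.8, 102.3]
ee_rot: [1.972, 2.446, 0.0]
contact_force: [-1.0, 0.4, 0.7]
finger_gap: -0.2
grip_force: 0.2
tcp r 55.57298123984324 deg 117.45126616066909 toolx deg 102.252309974604 rel tool [ 53.62910898 -14.56965723] F [-1.   0.4  0.7] q [-0.71  0.32  0.7   2.11 -0.29  0.8   0.38]
```

Scaled: 1.3 mm is 0.0208, 0.3 mm is 0.0048, 0.02 rad is 0.0064.

```bash
python3 shift.py '[0,0,0.0064,0.0048,0.0208,0,0,0,0,0,0,0.0048,0,0,0,0,0,0,0,0,0]';  python3 look.py a3
```

```text
time: 6.6
eef_pos: [472.8, 12.4, 102.2]
ee_rot: [-1.995, -2.426, 0.0]
contact_force: [-0.7, 0.3, 0.7]
finger_gap: -0.1
grip_force: 0.8
tcp r 55.58531198648251 deg 116.1329058060448 toolx deg 101.12104664342284 rel tool [ 53.68830708 -14.39764006] F [-0.7  0.3  0.7] q [-0.71  0.33  0.7   2.11 -0.29  0.8   0.36]
```

View pics/a3.png

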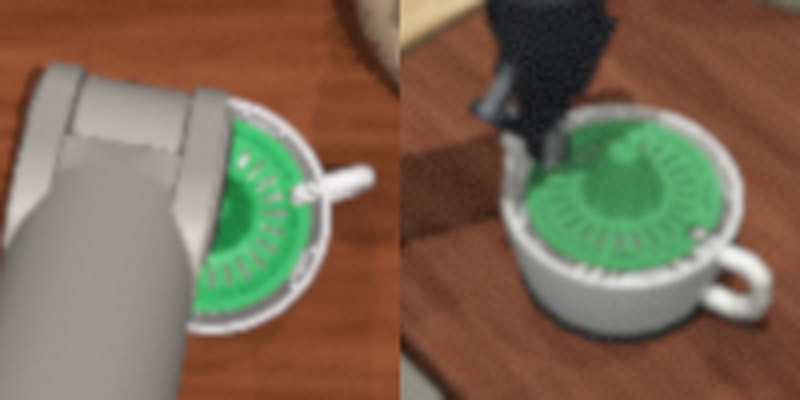

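The pin now shows bright inside the notch: top crop (298,192), scene crop (700,234). A small further push should meet resistance if the notch has dropped over it.

Scaled: 1.2 mm is 0.0192.

```bash
python3 shift.py '[0,0,0,0,0.0192,0,0,0,0,0,0,0,0,0]';  python3 look.py;python3 shift.py '[0,0,0,0,0.0192,0,0,0,0,0,0,0,0,0]';  python3 look.py
```

```text
time: 6.95
eef_pos: [473.3, 12.6, 102.0]
ee_rot: [-1.995, -2.425, 0.002]
contact_force: [-5.0, 0.3, 3.1]
finger_gap: 0.0
grip_force: 2.1
tcp r 55.53269379783559 deg 115.61498878333374 toolx deg 101.11888291471003 rel tool [ 53.76478033 -13.90051873] F [-5.   0.3  3.1] q [-0.71  0.33  0.7   2.11 -0.29  0.8   0.36]
time: 7.2
eef_pos: [473.7, 12.7, 101.8]
ee_rot: [-1.994, -2.424, 0.004]
contact_force: [-5.4, 0.2, 2.0]
finger_gap: 0.0
grip_force: 3.0
tcp r 55.52852601828647 deg 115.20368066974383 toolx deg 101.11520150536735 rel tool [ 53.85825438 -13.51644139] F [-5.4  0.2  2. ] q [-0.71  0.33  0.7   2.11 -0.29  0.81  0.36]
```

It is stopped firmly by the pin, with the force up to 5 N. Backing off and rising.

Scaled: -50 mm is -0.8, -40 mm is -0.64.

```bash
python3 shift.py '[0,0,0,0,-0.224,0,0,0,0,0,0,0,-0.8,0,0,0,0,0,0,-0.8,0,0,0,0,0,0,-0.64,0,0,0,0,0,0,0,0]';  python3 look.py; python3 - <<'E'
from h import *
m=vision.camera_model("wrist"); im=vision.read_camera("wrist"); np.save("/tmp/m.npy",m["world_to_cam"]); cv2.imwrite("pics/w2.png",im[:,:,::-1])
print([np.round(proj(m,(497.3+61*np.cos(np.radians(a)),-37.5+61*np.sin(np.radians(a)),78))) for a in (-76.5,103.5)], proj(m,(497.3,-37.5,120)))
E
```

```text
time: 7.82
eef_pos: [464.5, 10.1, 245.5]
ee_rot: [1.993, 2.422, 0.014]
contact_force: [0.4, -0.3, -0.7]
finger_gap: 0.1
grip_force: 0.0
tcp r 57.790604679919454 deg 124.53664882734046 toolx deg 101.10906337207486 rel tool [ 53.02645531 -22.97674893] F [ 0.4 -0.3 -0.7] q [-0.87  0.07  0.8   1.98 -0.06  1.1   0.15]
[array([338., 281.]), array([335., 175.])] (np.float64(339.945429932648), np.float64(250.0109021613811))
```

View pics/w2.png

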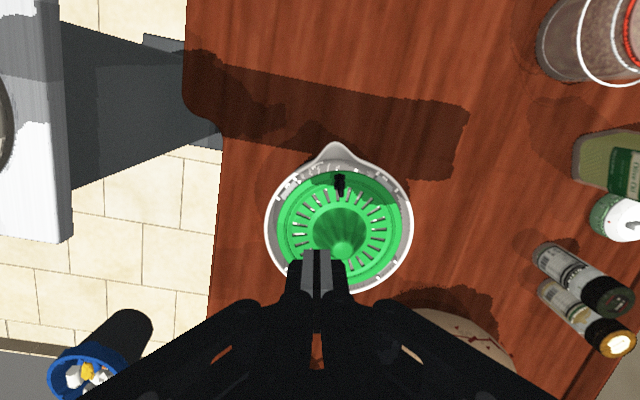

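The tab at (340,184) is in line with the spout at (335,155). The cone tip at (341,248) agrees with the predicted (340,250). I'll go over the cone and come down to just above the tip.

Scaled: 50 mm is 0.8, 45 mm is 0.72.

```bash
python3 shift.py '[0,0,0,-0.424,0.184,0,0,0,0,0,-0.424,0.184,0,0,0,0,0,0,0,0.8,0,0,0,0,0,0,0.72,0,0,0,0,0,0,0.16,0,0,0,0,0,0,0,0]';  python3 look.py; python3 shift.py '[0,0,0,0,0,0.032,0,0,0,0,0,0,0.032,0,0,0,0,0,0,0.016,0,0,0,0,0,0,0,0]'; python3 look.py
```

```text
time: 8.62
eef_pos: [494.2, -37.8, 137.0]
ee_rot: [-1.996, -2.426, 0.002]
contact_force: [0.2, -0.2, 0.8]
finger_gap: -0.4
grip_force: 0.0
tcp r 3.0966901454235005 deg -173.9391846357813 toolx deg 101.0887449635416 rel tool [ 0.27139803 -3.08477297] F [ 0.2 -0.2  0.8] q [-0.67  0.33  0.78  2.03 -0.29  0.9   0.47]
time: 9.12
eef_pos: [495.2, -37.3, 133.1]
ee_rot: [1.995, 2.426, 0.003]
contact_force: [-0.4, 0.2, 5.3]
finger_gap: -0.2
grip_force: 2.7
tcp r 2.0676802421819223 deg 175.58139325843723 toolx deg 101.12403102095067 rel tool [ 0.55404606 -1.992065  ] F [-0.4  0.2  5.3] q [-0.66  0.33  0.78  2.03 -0.3   0.89  0.48]
```

Contact came at tip height 119 mm, as expected, with 5 N. Now I'll press in small steps.

Scaled: 1 mm is 0.016, 0.5 mm is 0.008.

```bash
python3 shift.py '[0,0,0,0,0.008,0.016,0,0,0,0,0,0.008,0.016,0,0,0,0,0,0,0,0]'; python3 shift.py '[0,0,0,0,0,0.016,0,0,0,0,0,0,0.016,0,0,0,0,0,0,0,0]'; python3 shift.py '[0,0,0,0,0,0.016,0,0,0,0,0,0,0.016,0,0,0,0,0,0,0,0]'
```

```text
time: 9.5
eef_pos: [495.9, -37.3, 130.5]
ee_rot: [1.995, 2.426, 0.001]
contact_force: [-0.2, 1.0, 0.3]
finger_gap: 0.0
grip_force: 0.0
time: 9.88
eef_pos: [496.0, -37.5, 129.1]
ee_rot: [1.996, 2.426, 0.001]
contact_force: [-1.5, -0.5, 7.5]
finger_gap: -0.4
grip_force: 4.1
time: 10.25
eef_pos: [494.9, -37.2, 126.0]
ee_rot: [-1.995, -2.425, 0.001]
contact_force: [-0.7, 0.4, 1.1]
finger_gap: -0.1
grip_force: 0.0
```

Scaled: 1 mm is 0.016, 0.5 mm is 0.008.

```bash
python3 shift.py '[0,0,0,0,0.008,0.016,0,0,0,0,0,0,0.016,0,0,0,0,0,0,0,0]'; python3 shift.py '[0,0,0,0,0,0.016,0,0,0,0,0,0,0.016,0,0,0,0,0,0,0,0]'
```

```text
time: 10.62
eef_pos: [495.8, -37.1, 124.1]
ee_rot: [-1.996, -2.426, 0.0]
contact_force: [-1.0, 0.5, 0.2]
finger_gap: -0.0
grip_force: 0.3
time: 11.0
eef_pos: [496.1, -37.2, 124.0]
ee_rot: [-1.995, -2.425, -0.002]
contact_force: [-5.4, 0.4, 17.3]
finger_gap: 0.1
grip_force: 8.5
```

It is seated at tip height 110 mm with 17 N. I'll retract well clear and check.

Scaled: -50 mm is -0.8, 40 mm is 0.64.

```bash
python3 shift.py '[0,0,0,0,0,-0.16,0,0,0,0,0,0,-0.8,0,0,0,0,0,0,-0.8,0,0,0,0,0.64,-0.48,-0.32,0,0,0,0,0.8,-0.48,0,0,0,0,0,0.8,-0.48,0,0,0,0,0,0.8,-0.48,0,0,0,0,0,0,0,0,0]'; python3 look.py a4
```

```text
time: 12.0
eef_pos: [339.1, 128.7, 252.2]
ee_rot: [-1.985, -2.434, -0.001]
contact_force: [0.2, -0.9, -0.7]
finger_gap: -0.2
grip_force: 0.0
tcp r 229.44653712441243 deg 133.58048090670272 toolx deg 101.60893169097847 rel tool [ 194.64187137 -121.49152005] F [ 0.2 -0.9 -0.7] q [-1.12 -0.2   0.56  2.15  0.12  1.16 -0.41]
```

View pics/a4.png

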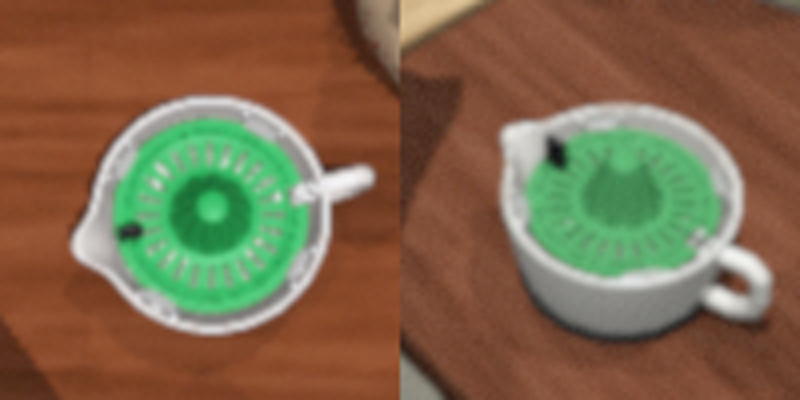

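The insert sits sunk below the rim, with the pin in the notch, the tab at the spout, and all four catches over the plate's edge. Cone travel was about 10 mm to the firm seats, so I'm handing it in.

```bash
python3 -c "
from cell import ctrl, vision, monitor
print(ctrl.close_job())"
```

```text
the job is handed in; nothing more can be done
None
```

I turned the insert until its notch dropped over the pin, pressed it down to the seats (cone tip at about 110 mm, 17 N final press, slightly over the 15 N target), backed the hand clear and handed the job in; no verdict was returned.

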